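# Hang the sieve basket on the drip stand

### The arm

A 6-joint arm with a two-finger parallel gripper is mounted at the origin on a cart in front of the work surface, level with it; the furniture and walls round the work are solid. World frame = base frame: x ahead of the robot, y to its left, z up, the work surface at z = 0. Lengths are in m, angles in rad, forces in N, time in s.
With the tool pointing down it reaches from about 0.375 to 0.9 m from the base axis. Payload 3.1 kg.
Tool frame: the origin (TCP) lies midway between the tips of the shut fingers; the grasp point (between the pads) lies 19 mm behind it; z points along the fingers, x is the direction in which the jaws open and shut, and the axes are right-handed (so a half turn about z gives the same grasp; the last joint's range is limited). The gripper opens to 87 mm and grips with 3 to 60 N. Pads are 19 mm wide; open, the fingers measure 117 mm over their backs; the gripper's body (75 mm by 190 mm) begins 51 mm behind the grasp point.
Start: joints at [-1.296, 0.527, 1.433, -0, 1.181, -0.178], TCP at [0.274, -0.562, 0.223] pointing down, gripper open.
Joint ranges: [-3.08, 3.08], [-0.75, 2.2], [0.22, 2.44], [-1.43, 4.57], [0, 2.65], [-2.85, 2.85]. Speed limits (rad/s): [2.79, 2.79, 3.14, 3.14, 3.14, 3.14].

### API

Orientations are given as a unit quaternion [x, y, z, w].
In Python, from rig import * gives the robot as it stands.
- The arm moves only by the tool drive_tool, never from a script. Its argument "plan" is a list of rows, each an object with "offset": the shift along the tool's x, y, z in cm, a list of three; "delta_rot": the turn, a rotation vector about the tool's x, y, z in degrees, a list of three; "jaw": the finger opening in cm, from 0 to 8.7. In form: [{"offset": [dx, dy, dz], "delta_rot": [wx, wy, wz], "jaw": jaw}, ...]. A call has exactly 8 rows; each row is the pose to reach, as a shift and turn from the pose commanded when the call began, along the tool's axes at that moment; what a row does not reach only later rows make up. A row lasts 1/12 s, in which the tool goes at most 41.7 mm and 7.16 degrees, less where a joint would pass 70% of its speed; a pose out of reach is approached as far as the arm can. A call with a gripper value outside its range is refused whole. The fingers move at their own pace and stop on an object; "squeeze" is the grip in N (left out, the last holds). Time passes only in rows, so rows that repeat a pose let the fingers close, or fill a call up. It gives the time, the measured TCP pose, the force and the opening at its end, in the units of the state.
- get_obs(): the state, without advancing time (a new reading comes with each control period).
- camera(name): name is "scene" or "top"; returns the picture (420x560x3 uint8, red, green, blue); there is no depth.
- calibration(name): a dict with "K" (3x3 intrinsics, pixels), "pose" (4x4, takes a point from camera to world coordinates). Camera axes: x right, y down, z forward; pixel columns grow to the right and rows downward; lengths in m; the calibration is good to about 2 mm. A picture is of the moment at which its call begins. calibration takes no time and is no camera call.
- hand_in(): hands the job in, once; it reports no verdict.
The state is a dict: "time": time; "q": joint angles; "joint_velocities": joint speeds; "joint_torque": joint torques, N m; "position": TCP position; "tool_rot": TCP orientation; "ft_force": force on the tool from outside, world axes, zero at the start; "moment": the same for the moment, N m; "grip_width": finger opening in m.
Only numpy, scipy, OpenCV 4.12 (cv2) and the standard library are available. Lean on these libraries where they do the work, as an engineer would, in place of code of your own. Each camera call takes 0.05 s, during which the arm holds its last target.

### The job

The sieve basket is to drain over the drip pan: first swing the stand's hook arm out to its stop, so that the hook is over the pan, then take the basket by its grip, bring the bail sideways over the hook's tip and lower it gently into the throat of the hook, so that it hangs there free, upright and still. Keep the basket upright on the way, leave the arm at its stop, and do not disturb the other things on the bench.

Things in the scene. Friction and masses are not known exactly. Their poses are not given: they have to be found in the camera images.
- stand: Drip stand, fixed to the bench: grey foot plate 215 x 104 x 8 mm, steel post 14 mm thick and 200 mm tall, shallow steel drip pan (88 mm across, rim 20 mm above the bench) on the foot. Origin on the bench, on the post's axis; z up; the pan's centre is at x = -120 mm, y = 0 in this frame (plate from x = -175 to +40 mm).
- hook_arm (a joint): Angle (rad) of the steel hook arm about the post: 0 = parked, pointing along the stand's -y; grows, clockwise from above, to 1.571 at its stop, pointing along the stand's -x, over the pan. At angle q it points along (-sin q, -cos q, 0) of the stand. Friction: it stays where it is left; about 1.5 N at 80 mm from the post moves it.
- rod_mid (a point): Point on the centre line of the hook arm's straight part, 75 mm from the post's axis and 179 mm above the bench. The arm is a round rod 8 mm thick, level from the hub (24 mm across, its top 190 mm above the bench) out to 90 mm from the post's axis; then it dips to the hook. The point's -x points outward along the arm, z up.
- hook_seat (a point): Topmost point of the 8 mm rod in the bottom of the hook's throat, 120 mm from the post's axis, 165 mm above the bench; -x points outward along the arm, z up. The throat's bottom is 12 mm long along the arm; inward the rod rises to the arm, outward to the free tip, so the bail can come on only sideways, over the tip, towards the post.
- hook_tip (a point): Topmost point of the hook's free, upturned outer end: 143 mm from the post's axis, 185 mm above the bench, 20 mm higher than hook_seat.
- basket: Loose steel sieve basket, about 0.25 kg: round bowl 76 mm across the rim, 47 mm tall; fixed upright bail of 6 mm rod in its y-z plane, opening 66 mm wide (y), from the rim to a peaked top; thin neck (8 mm) above; on it a black grip block 12 mm thick (x), 40 mm wide (y), from 147 to 181 mm above the underside. Origin at the centre of the underside, z up.
- bail_top (a point): The place that rests on the hook: under the peak of the basket's bail, 113 mm above its underside, on its axis. It coincides with hook_seat when the basket hangs properly (the hook's rod passes through the bail along the basket's x, either way round).
- microscope: Microscope, fixed on the bench, an obstacle: 350 mm tall, 166 mm wide. Origin on the bench, z up; it reaches from x = -135 to +136 mm and y = -83 to +84 mm of its frame; its eyepieces overhang at the -x end, 290 to 350 mm above the bench. Keep the gripper and wrist in front (-x) of it.
- objective_can: Bystander: a black can with a grey ribbed lid, 37 mm across, 52 mm tall; origin at the centre of its underside.
- dropper_1: Bystander: a dropper bottle with a black bulb, 33 mm across, 106 mm tall; origin at the centre of its underside.
- oil_bottle: Bystander: a small bottle with a red cap, 26 mm across, 50 mm tall; origin at the centre of its underside.
- tape_roll: Bystander: a roll of tan tape lying flat, 98 mm across, 25 mm tall; origin at the centre of its underside.
- vial_1: Bystander: a sample vial with a green cap, 24 mm across, 50 mm tall; origin at the centre of its underside.

How it is judged:
By the outcome, as a careful person would: the job done as asked, in the order asked, and still so for the second after the job is handed in, with the robot touching nothing.
It also fails if it takes over 64 s, if anything falls off the work surface, if the arm or the gripper's body presses on something with over 40 N, if the wrist force passes 120 N, or if a joint passes its speed limit or range.

## Working session

There is one attempt and no reset: what is moved stays moved. The work goes in short steps, Python scripts to look and compute and a tool call to move; the robot and the scene stay as the last step left them, time stands still between calls to the robot, and variables do not carry over. Pictures are saved under pics/ and viewed, and the job is handed in when it is done.

Besides the shell and the picture viewer there is one more tool, called after "Emit:" by a JSON object that holds its "op" and its "data", one argument or row to a line. drive_tool: Moves the arm, as the interface text tells. Its arguments: {"type":"object","properties":{"plan":{"type":"array","items":{"type":"object","properties":{"offset":{"type":"array","items":{"type":"number"}},"delta_rot":{"type":"array","items":{"type":"number"}},"jaw":{"type":"number"}}}},"squeeze":{"type":"number"}},"required":["plan"]}

```bash
mkdir -p pics; ls; python3 - <<'E'
from rig import *
import cv2
o=get_obs();print(o)
for n in("scene","top"):
    c=calibration(n);print(n,c['K'],c['pose'])
    im=camera(n);cv2.imwrite(f'pics/{n}0.png',im[:,:,::-1])
E
```

```text
pics
{'time': 0.0, 'q': array([-1.29549310e+00,  5.28469789e-01,  1.43388348e+00, -8.39853395e-06,
        1.18135531e+00, -1.78494775e-01]), 'joint_velocities': array([-6.64070406e-04, -9.23377146e-04,  4.15077691e-04,  1.00298305e-03,
        7.12904319e-04, -9.95111291e-06]), 'joint_torque': array([ 2.26425043e-03, -4.40028620e+01, -1.76595747e+01,  6.33434532e-02,
        5.82139764e-02, -1.99040282e-04]), 'position': array([ 0.27381958, -0.5610336 ,  0.22157537]), 'tool_rot': array([ 8.48051753e-01, -5.29912356e-01, -7.86024182e-04, -7.08145485e-04]), 'ft_force': array([ 0.1671087 , -0.03925985, -0.21322359]), 'moment': array([-0.00269864, -0.00601111, -0.03016935]), 'grip_width': 0.08732703797700332}
scene [[422.18575038   0.         273.94973638]
 [  0.         422.18575038 209.13491003]
 [  0.           0.           1.        ]] [[-0.73814737 -0.29180768  0.60826534 -0.10944732]
 [-0.67458578  0.33062998 -0.66001352  0.76836467]
 [-0.00851374 -0.8975144  -0.44090297  0.61395164]
 [ 0.          0.          0.          1.        ]]
top [[479.64577627   0.         276.20662481]
 [  0.         479.64577627 206.09450282]
 [  0.           0.           1.        ]] [[-1.46518473e-02 -9.84361662e-01  1.75548972e-01  2.76419576e-01]
 [-9.99891287e-01  1.47147777e-02 -9.43277605e-04  6.16894722e-02]
 [-1.65463778e-03 -1.75543708e-01 -9.84470248e-01  1.59383650e+00]
 [ 0.00000000e+00  0.00000000e+00  0.00000000e+00  1.00000000e+00]]
```

View pics/scene0.png

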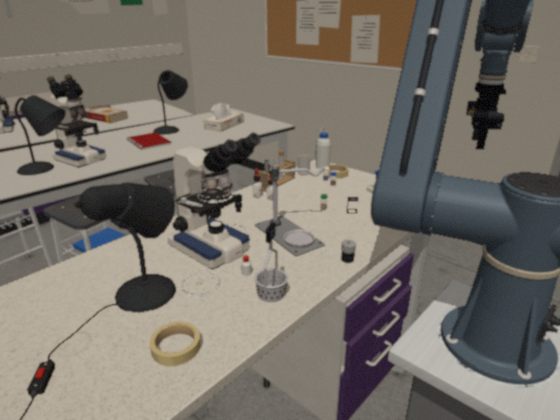

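View pics/top0.png

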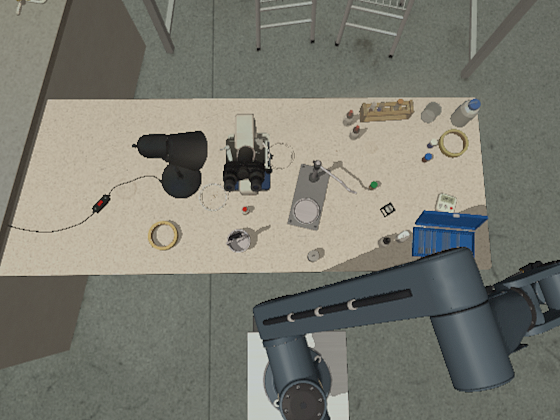

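The scene view shows the basket at about (271,285), with its grip near (269,232). The stand's pan is at (299,238) and the post at (275,195). In the top view the pan is at (306,210), the post at (317,163), the arm runs out to (352,190), and the basket is at (238,239).

```bash
python3 - <<'E'
import cv2
a=cv2.imread('pics/scene0.png')[130:310,180:380];cv2.imwrite('pics/sc.png',cv2.resize(a,None,fx=3.3,fy=3.3,interpolation=cv2.INTER_CUBIC)[:600])
a=cv2.imread('pics/top0.png')[140:280,210:390];cv2.imwrite('pics/tc.png',cv2.resize(a,None,fx=4,fy=4,interpolation=cv2.INTER_CUBIC))
E
```

```text
(no output)
```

View pics/sc.png

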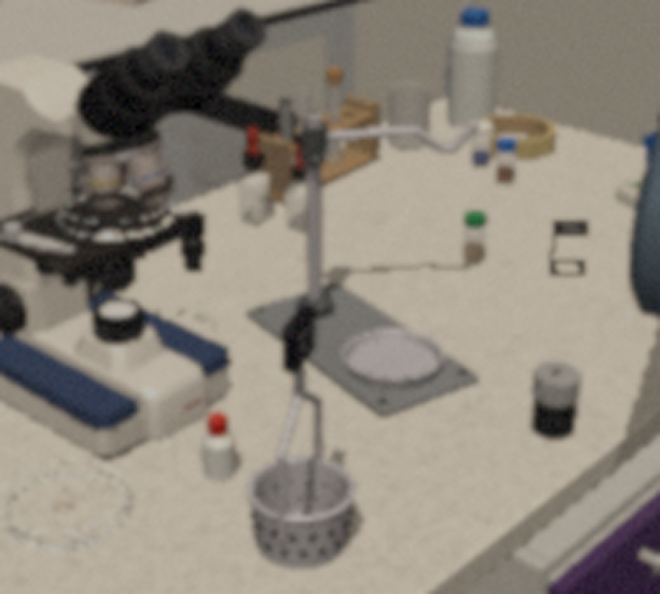

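View pics/tc.png

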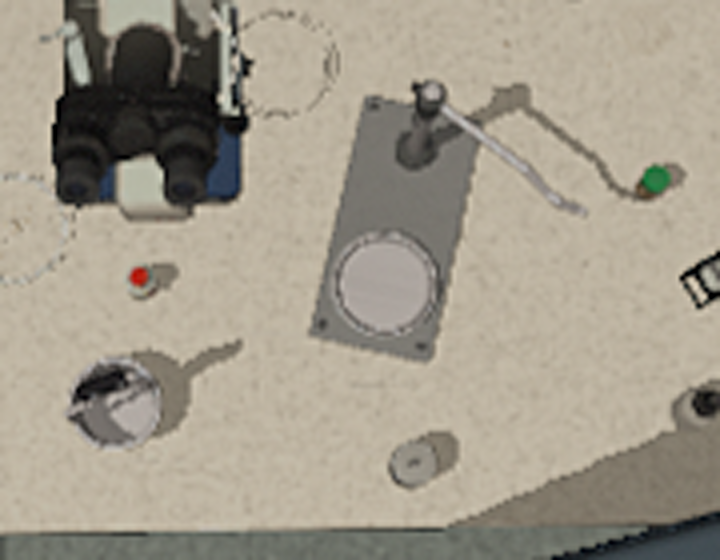

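```bash
cat > h.py <<'E'
from rig import *
import cv2,numpy as np
from scipy.spatial.transform import Rotation as R
def ray(n,px):
    c=calibration(n);P=c['pose'];d=P[:3,:3]@np.linalg.solve(c['K'],[px[0],px[1],1.]);return P[:3,3],d
def onz(n,px,z):
    o,d=ray(n,px);return o+d*(z-o[2])/d[2]
def proj(n,p):
    c=calibration(n);P=c['pose'];q=c['K']@(P[:3,:3].T@(np.asarray(p)-P[:3,3]));return q[:2]/q[2]
def tri(p1,p2):
    (a,d),(b,e)=ray('top',p1),ray('scene',p2);t=np.linalg.lstsq(np.c_[d,-e],b-a,rcond=None)[0]
    A,B=a+t[0]*d,b+t[1]*e;return (A+B)/2,np.linalg.norm(A-B)
T=lambda u,v:(210+(u+.5)/4-.5,140+(v+.5)/4-.5)
S=lambda u,v:(180+(u+.5)/3.3-.5,130+(v+.5)/3.3-.5)
E
python3 - <<'E'
from h import *
for nm,t,z in [('pan',(385,283),.02),('hubtop',(431,90),.19),('tip',(582,210),.185),('postbase',(414,158),.008),
 ('c1',(368,96),.008),('c2',(310,336),.008),('c3',(430,361),.008),('basketrim',(115,402),.047),('grip',(102,380),.181),('gripL',(76,393),.181),('gripR',(126,370),.181),('can',(413,463),.052),('oil',(139,277),.05),('vial',(656,180),.05),('drop',(705,402),.1)]:
    print(nm,onz('top',T(*t),z).round(4))
print('scene grip c',onz('scene',S(298,338),.164), tri(T(102,380),S(299,312)))
print('pan scene',onz('scene',S(392,355),.02),'hub',onz('scene',S(315,125),.19),'tip',onz('scene',S(488,128),.185),'can',onz('scene',S(557,372),.052))
print('rim',onz('scene',S(302,487),.047), 'oil',onz('scene',S(218,424),.05))
E
```

```text
pan [ 0.5411 -0.0383  0.02  ]
hubtop [ 0.6598 -0.066   0.19  ]
tip [ 0.5666 -0.1769  0.185 ]
postbase [ 0.6502 -0.0664  0.008 ]
c1 [ 0.7051 -0.0287  0.008 ]
c2 [0.4993 0.0246 0.008 ]
c3 [ 0.4768 -0.0748  0.008 ]
basketrim [0.4423 0.1842 0.047 ]
grip [0.4444 0.1832 0.181 ]
gripL [0.435  0.2024 0.181 ]
gripR [0.4516 0.1654 0.181 ]
can [ 0.3891 -0.055   0.052 ]
oil [0.544  0.1643 0.05  ]
vial [ 0.6188 -0.2618  0.05  ]
drop [ 0.4297 -0.2806  0.1   ]
scene grip c [0.44141649 0.18416768 0.164     ] (array([0.44334022, 0.18241349, 0.18225184]), np.float64(0.0022287602626689463))
pan scene [ 0.53773774 -0.03422269  0.02      ] hub [ 0.65431023 -0.06688933  0.19      ] tip [ 0.54545437 -0.16985442  0.185     ] can [ 0.38894978 -0.05636554  0.052     ]
rim [0.43859074 0.18530483 0.047     ] oil [0.53659754 0.17125477 0.05      ]
```

```bash
cat >> h.py <<'E'
post=np.array([.657,-.0665]); sx=np.array([.968,-.249]); sy=np.array([.249,.968])
def go(p,yaw):
    "world target, yaw of tool x (deg), tool down -> offset cm, rotvec deg; from measured"
    o=get_obs();A=R.from_quat(o['tool_rot']);y=np.radians(yaw)
    B=R.from_matrix(np.c_[[np.cos(y),np.sin(y),0],[np.sin(y),-np.cos(y),0],[0,0,-1]])
    print('off',(A.inv().apply(np.array(p)-o['position'])*100).round(2),'rot',np.degrees((A.inv()*B).as_rotvec()).round(1))
E
python3 - <<'E'
from h import *
print('eyepieces',onz('top',T(75,195),.31),onz('top',T(185,195),.31),'base front',onz('top',T(155,215),.03))
go([.40,-.40,.35],-40)
go([.637,-.147,.35],-14.4)
E
```

```text
eyepieces [0.55657227 0.19065485 0.31      ] [0.55544225 0.11538074 0.31      ] base front [0.59965667 0.1521715  0.03      ]
off [ -8.97 -18.41 -12.81] rot [ -0.    0.1 -24. ]
off [-21.32 -50.8  -12.78] rot [ -0.1   0.1 -49.6]
```

Emit:
{"op": "drive_tool", "data": {
  "plan": [
    {"offset": [0,0,-4],"delta_rot": [0,0,0],"jaw": 0},
    {"offset": [-2,-4,-8],"delta_rot": [0,0,-6],"jaw": 0},
    {"offset": [-4,-8,-12],"delta_rot": [0,0,-12],"jaw": 0},
    {"offset": [-6,-12,-12.8],"delta_rot": [0,0,-18],"jaw": 0},
    {"offset": [-8,-16,-12.8],"delta_rot": [0,0,-24],"jaw": 0},
    {"offset": [-9.5,-20,-12.8],"delta_rot": [0,0,-29],"jaw": 0},
    {"offset": [-11,-24,-12.8],"delta_rot": [0,0,-34],"jaw": 0},
    {"offset": [-12.5,-28,-12.8],"delta_rot": [0,0,-39],"jaw": 0}
  ]
}}

```text
time: 0.77
position: [0.4437, -0.355, 0.3501]
tool_rot: [0.977, -0.215, 0.0, 0.0]
ft_force: [1.2, -0.7, -0.8]
grip_width: 0.0418
```

```bash
python3 - <<'E'
from h import *
print(get_obs()['position'])
go([.637,-.147,.26],-14.4)
E
```

```text
[ 0.4436948  -0.35503317  0.35007042]
off [  8.83 -26.99   9.01] rot [  0.   -0.  -10.4]
```

Emit:
{"op": "drive_tool", "data": {
  "plan": [
    {"offset": [1.2,-3.5,0],"delta_rot": [0,0,-3],"jaw": 0},
    {"offset": [2.4,-7,0],"delta_rot": [0,0,-6],"jaw": 0},
    {"offset": [3.6,-11,0],"delta_rot": [0,0,-9],"jaw": 0},
    {"offset": [4.8,-15,1],"delta_rot": [0,0,-10.4],"jaw": 0},
    {"offset": [6.2,-19,3],"delta_rot": [0,0,-10.4],"jaw": 0},
    {"offset": [7.6,-23,5],"delta_rot": [0,0,-10.4],"jaw": 0},
    {"offset": [8.8,-26.5,7],"delta_rot": [0,0,-10.4],"jaw": 0},
    {"offset": [8.8,-26.5,9],"delta_rot": [0,0,-10.4],"jaw": 0}
  ]
}}

```text
time: 1.43
position: [0.6385, -0.1495, 0.2596]
tool_rot: [0.992, -0.125, 0.002, -0.001]
ft_force: [0.5, -0.6, -0.5]
grip_width: 0.0008
```

```bash
python3 - <<'E'
from h import *
o=get_obs();print(o['position'],o['grip_width'])
go([.637,-.147,.163],-14.4)
for n in("scene","top"):
    im=camera(n);cv2.imwrite(f'pics/{n}1.png',im[:,:,::-1])
a=cv2.imread('pics/scene1.png')[60:240,180:400];b=cv2.imread('pics/top1.png')[120:260,210:430]
cv2.imwrite('pics/c1.png',cv2.resize(np.vstack([a,b]),None,fx=1.85,fy=1.85,interpolation=cv2.INTER_CUBIC))
E
```

```text
[ 0.63852002 -0.14950843  0.25964242] 0.0008311694184680484
off [-0.25 -0.19  9.66] rot [-0.1 -0.3  0. ]
```

View pics/c1.png

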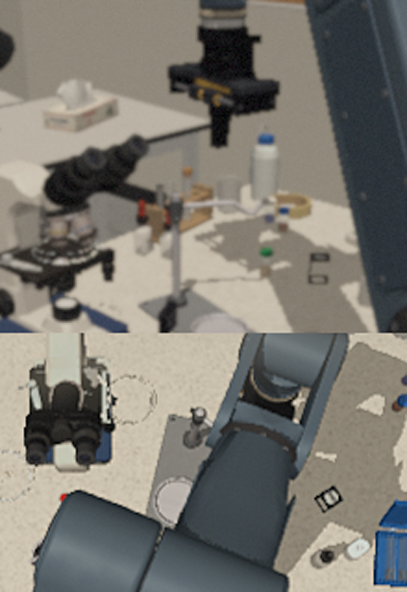

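```bash
python3 - <<'E'
from h import *
print(tri(T(187,185),S(245,30)),tri(T(77,185),S(170,52)))
print(onz('top',T(185,204),.30),onz('top',T(75,204),.30),onz('top',T(185,204),.34))
E
python3 -c "
import cv2
a=cv2.imread('pics/top0.png')[150:210,210:280];b=cv2.imread('pics/scene0.png')[120:180,195:265]
import numpy as np
cv2.imwrite('pics/e.png',cv2.resize(np.vstack([a,b]),None,fx=5,fy=5,interpolation=cv2.INTER_CUBIC))"
```

```text
(array([0.55628343, 0.1123826 , 0.33456402]), np.float64(0.0017360505998486571)) (array([0.55567186, 0.18484026, 0.33667674]), np.float64(0.005144616253145462))
[0.55127481 0.11584468 0.3       ] [0.55241206 0.19164128 0.3       ] [0.54277744 0.11417042 0.34      ]
```

View pics/e.png

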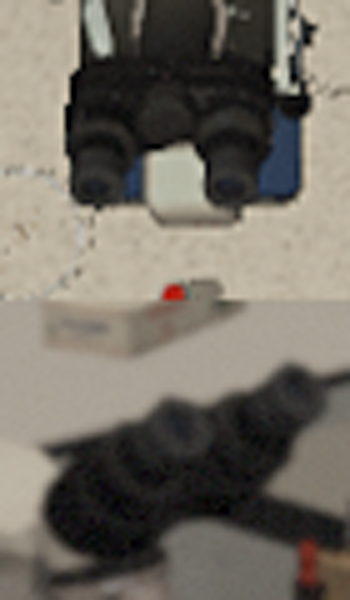

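Emit:
{"op": "drive_tool", "data": {
  "plan": [
    {"offset": [-0.2,-0.2,2],"delta_rot": [0,0,0],"jaw": 0},
    {"offset": [-0.2,-0.2,4],"delta_rot": [0,0,0],"jaw": 0},
    {"offset": [-0.2,-0.2,6],"delta_rot": [0,0,0],"jaw": 0},
    {"offset": [-0.2,-0.2,8],"delta_rot": [0,0,0],"jaw": 0},
    {"offset": [-0.2,-0.2,9.7],"delta_rot": [0,0,0],"jaw": 0},
    {"offset": [-0.2,-0.2,9.7],"delta_rot": [0,0,0],"jaw": 0},
    {"offset": [-0.2,-0.2,9.7],"delta_rot": [0,0,0],"jaw": 0},
    {"offset": [-0.2,-0.2,9.7],"delta_rot": [0,0,0],"jaw": 0}
  ]
}}

```text
time: 2.2
position: [0.6339, -0.1525, 0.1643]
tool_rot: [0.992, -0.127, 0.001, 0.0]
ft_force: [-0.3, 0.0, 0.8]
grip_width: 0.0004
```

```bash
python3 - <<'E'
from h import *
for q in (.3,.44,.6,.75,.9,1.05,1.2,1.35,1.45,1.52):
    a=-np.sin(q)*sx-np.cos(q)*sy;t=-np.cos(q)*sx+np.sin(q)*sy
    p=post+.078*a-.016*t
    print(q,p.round(4),end=' ');go([*p,.163],-14.4)
E
```

```text
0.3 [ 0.6298 -0.1413] off [-0.68 -0.98  0.13] rot [ 0.  -0.1 -0.2]
0.44 [ 0.6196 -0.1367] off [-1.78 -1.16  0.13] rot [ 0.  -0.1 -0.2]
0.6 [ 0.6089 -0.1299] off [-2.99 -1.55  0.12] rot [ 0.  -0.1 -0.2]
0.75 [ 0.5999 -0.122 ] off [-4.06 -2.09  0.12] rot [ 0.  -0.1 -0.2]
0.9 [ 0.5923 -0.1128] off [-5.03 -2.79  0.12] rot [ 0.  -0.1 -0.2]
1.05 [ 0.5861 -0.1026] off [-5.88 -3.61  0.12] rot [ 0.  -0.1 -0.2]
1.2 [ 0.5815 -0.0916] off [-6.61 -4.56  0.11] rot [ 0.  -0.1 -0.2]
1.35 [ 0.5786 -0.0801] off [-7.18 -5.61  0.11] rot [ 0.  -0.1 -0.2]
1.45 [ 0.5776 -0.0722] off [-7.47 -6.35  0.11] rot [ 0.  -0.1 -0.2]
1.52 [ 0.5774 -0.0666] off [-7.63 -6.88  0.11] rot [ 0.  -0.1 -0.2]
```

Emit:
{"op": "drive_tool", "data": {
  "plan": [
    {"offset": [-0.7,-1.0,0],"delta_rot": [0,0,0],"jaw": 0},
    {"offset": [-1.8,-1.2,0.1],"delta_rot": [0,0,0],"jaw": 0},
    {"offset": [-2.4,-1.35,0.1],"delta_rot": [0,0,0],"jaw": 0},
    {"offset": [-3.0,-1.6,0.1],"delta_rot": [0,0,0],"jaw": 0},
    {"offset": [-3.5,-1.8,0.1],"delta_rot": [0,0,0],"jaw": 0},
    {"offset": [-4.1,-2.1,0.1],"delta_rot": [0,0,0],"jaw": 0},
    {"offset": [-5.0,-2.8,0.1],"delta_rot": [0,0,0],"jaw": 0},
    {"offset": [-5.9,-3.6,0.1],"delta_rot": [0,0,0],"jaw": 0}
  ]
}}

```text
time: 2.87
position: [0.5852, -0.1017, 0.162]
tool_rot: [0.992, -0.127, 0.001, 0.0]
ft_force: [1.7, -2.1, -1.0]
grip_width: 0.0004
```

```bash
python3 - <<'E'
from h import *
im=camera('scene');cv2.imwrite('pics/s2.png',cv2.resize(im[60:240,180:400,::-1],None,fx=3,fy=3,interpolation=cv2.INTER_CUBIC))
for q in (1.2,1.35,1.45,1.52,1.571,1.63):
    a=-np.sin(q)*sx-np.cos(q)*sy;t=-np.cos(q)*sx+np.sin(q)*sy
    p=post+.078*a-.016*t
    print(q,p.round(4),end=' ');go([*p,.163],-14.4)
E
```

```text
1.2 [ 0.5815 -0.0916] off [-0.27 -0.67 -0.15] rot [-0.1  0.2 -0.2]
1.35 [ 0.5786 -0.0801] off [-0.84 -1.72 -0.14] rot [-0.1  0.2 -0.2]
1.45 [ 0.5776 -0.0722] off [-1.13 -2.46 -0.14] rot [-0.1  0.2 -0.2]
1.52 [ 0.5774 -0.0666] off [-1.29 -2.99 -0.14] rot [-0.1  0.2 -0.2]
1.571 [ 0.5775 -0.0625] off [-1.38 -3.39 -0.14] rot [-0.1  0.2 -0.2]
1.63 [ 0.5779 -0.0579] off [-1.46 -3.85 -0.14] rot [-0.1  0.2 -0.2]
```

View pics/s2.png

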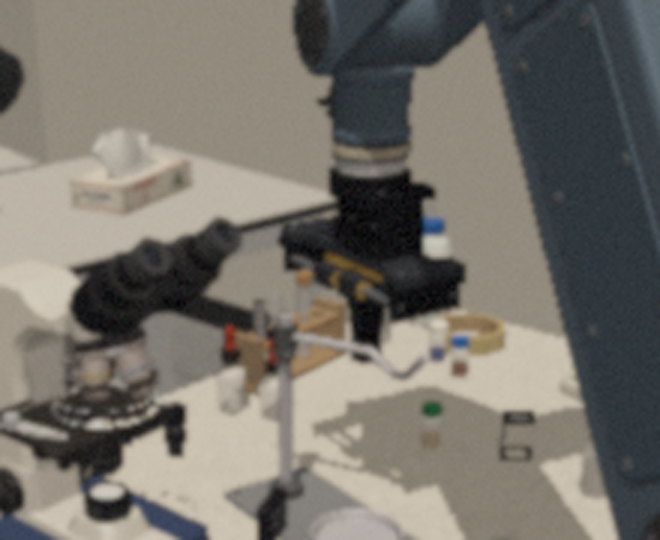

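The finger is behind the rod and pushing it; contact is at about (365,350) in the crop. Wide body lies along tool x. I'll carry on to the stop slowly.

Emit:
{"op": "drive_tool", "data": {
  "plan": [
    {"offset": [-0.3,-0.7,-0.1],"delta_rot": [0,0,0],"jaw": 0},
    {"offset": [-0.6,-1.2,-0.1],"delta_rot": [0,0,0],"jaw": 0},
    {"offset": [-0.8,-1.7,-0.1],"delta_rot": [0,0,0],"jaw": 0},
    {"offset": [-1.0,-2.1,-0.1],"delta_rot": [0,0,0],"jaw": 0},
    {"offset": [-1.1,-2.5,-0.1],"delta_rot": [0,0,0],"jaw": 0},
    {"offset": [-1.2,-2.8,-0.1],"delta_rot": [0,0,0],"jaw": 0},
    {"offset": [-1.3,-3.0,-0.1],"delta_rot": [0,0,0],"jaw": 0},
    {"offset": [-1.3,-3.2,-0.1],"delta_rot": [0,0,0],"jaw": 0}
  ]
}}

```text
time: 3.58
position: [0.5807, -0.0672, 0.1627]
tool_rot: [0.992, -0.127, -0.0, 0.0]
ft_force: [-0.3, -2.8, -0.4]
grip_width: 0.0004
```

Emit:
{"op": "drive_tool", "data": {
  "plan": [
    {"offset": [0,-0.1,0],"delta_rot": [0,0,0],"jaw": 0},
    {"offset": [0,-0.2,0],"delta_rot": [0,0,0],"jaw": 0},
    {"offset": [0,-0.3,0],"delta_rot": [0,0,0],"jaw": 0},
    {"offset": [0,-0.4,0],"delta_rot": [0,0,0],"jaw": 0},
    {"offset": [0,-0.5,0],"delta_rot": [0,0,0],"jaw": 0},
    {"offset": [0,-0.5,0],"delta_rot": [0,0,0],"jaw": 0},
    {"offset": [0,-0.5,0],"delta_rot": [0,0,0],"jaw": 0},
    {"offset": [0,-0.5,0],"delta_rot": [0,0,0],"jaw": 0}
  ]
}}

```text
time: 4.25
position: [0.5813, -0.0642, 0.1627]
tool_rot: [0.992, -0.127, -0.001, 0.001]
ft_force: [-1.2, -5.9, 1.0]
grip_width: 0.0002
```

Emit:
{"op": "drive_tool", "data": {
  "plan": [
    {"offset": [0,-0.1,0],"delta_rot": [0,0,0],"jaw": 0},
    {"offset": [0,-0.2,0],"delta_rot": [0,0,0],"jaw": 0},
    {"offset": [0,-0.2,0],"delta_rot": [0,0,0],"jaw": 0},
    {"offset": [0,-0.2,0],"delta_rot": [0,0,0],"jaw": 0},
    {"offset": [0,-0.2,0],"delta_rot": [0,0,0],"jaw": 0},
    {"offset": [0,-0.2,0],"delta_rot": [0,0,0],"jaw": 0},
    {"offset": [0,-0.2,0],"delta_rot": [0,0,0],"jaw": 0},
    {"offset": [0,-0.2,0],"delta_rot": [0,0,0],"jaw": 0}
  ]
}}

```text
time: 4.92
position: [0.5814, -0.064, 0.1627]
tool_rot: [0.992, -0.127, -0.001, 0.003]
ft_force: [-4.0, -11.3, 0.8]
grip_width: 0.0004
```

Emit:
{"op": "drive_tool", "data": {
  "plan": [
    {"offset": [0,1.5,0],"delta_rot": [0,0,0],"jaw": 0},
    {"offset": [0,3.5,0],"delta_rot": [0,0,0],"jaw": 0},
    {"offset": [0,5,0],"delta_rot": [0,0,0],"jaw": 0},
    {"offset": [0,5,-4],"delta_rot": [0,0,0],"jaw": 0},
    {"offset": [-1,5,-8],"delta_rot": [0,0,6],"jaw": 5},
    {"offset": [-4,5,-11],"delta_rot": [0,0,12],"jaw": 6.5},
    {"offset": [-7,4,-13],"delta_rot": [0,0,18],"jaw": 6.5},
    {"offset": [-10,1,-13],"delta_rot": [0,0,25],"jaw": 6.5}
  ]
}}

```text
time: 5.58
position: [0.4854, -0.0479, 0.2972]
tool_rot: [0.939, -0.343, 0.005, -0.0]
ft_force: [0.4, 1.2, 0.4]
grip_width: 0.0196
```

```bash
python3 - <<'E'
from h import *
o=get_obs();print(o['position'],o['q'])
go([.4417,.1843,.27],-65.7)
E
```

```text
[ 0.48538808 -0.04786933  0.29716535] [-3.27933759e-01  2.46194386e-01  1.67570516e+00  6.68759846e-05
  1.20962809e+00  3.72999801e-01]
off [-18.34 -14.92   2.6 ] rot [-0.3 -0.5 25.5]
```

Emit:
{"op": "drive_tool", "data": {
  "plan": [
    {"offset": [-2.5,-2,0],"delta_rot": [0,0,4],"jaw": 6.5},
    {"offset": [-5,-4,0],"delta_rot": [0,0,8],"jaw": 6.5},
    {"offset": [-7.5,-6,0],"delta_rot": [0,0,12],"jaw": 6.5},
    {"offset": [-10,-8,0],"delta_rot": [0,0,16],"jaw": 6.5},
    {"offset": [-12.5,-10,0],"delta_rot": [0,0,20],"jaw": 6.5},
    {"offset": [-15,-12,0],"delta_rot": [0,0,24],"jaw": 6.5},
    {"offset": [-17,-14,0.6],"delta_rot": [0,0,25.5],"jaw": 6.5},
    {"offset": [-18.3,-14.9,1],"delta_rot": [-0.3,-0.5,25.5],"jaw": 6.5}
  ]
}}

```text
time: 6.25
position: [0.4362, 0.189, 0.2827]
tool_rot: [0.843, -0.538, -0.006, 0.0]
ft_force: [-0.5, 0.1, -0.6]
grip_width: 0.0637
```

```bash
python3 - <<'E'
from h import *
o=get_obs();print(o['position'],o['q'],o['grip_width'])
for n in("scene","top"):
    im=camera(n);cv2.imwrite(f'pics/{n}3.png',im[:,:,::-1])
a=cv2.imread('pics/scene3.png')[120:310,180:380];cv2.imwrite('pics/sc3.png',cv2.resize(a,None,fx=3,fy=3,interpolation=cv2.INTER_CUBIC))
a=cv2.imread('pics/top3.png')[140:280,210:390];cv2.imwrite('pics/tc3.png',cv2.resize(a,None,fx=4,fy=4,interpolation=cv2.INTER_CUBIC))
E
```

```text
[0.43622978 0.1890203  0.28270609] [0.16807003 0.25147887 1.71278851 0.00842203 1.18596689 1.29993241] 0.06369949056458009
```

View pics/sc3.png

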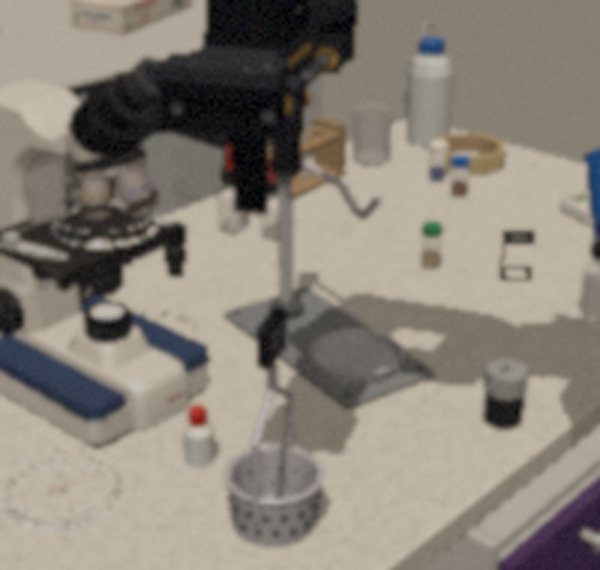

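View pics/tc3.png

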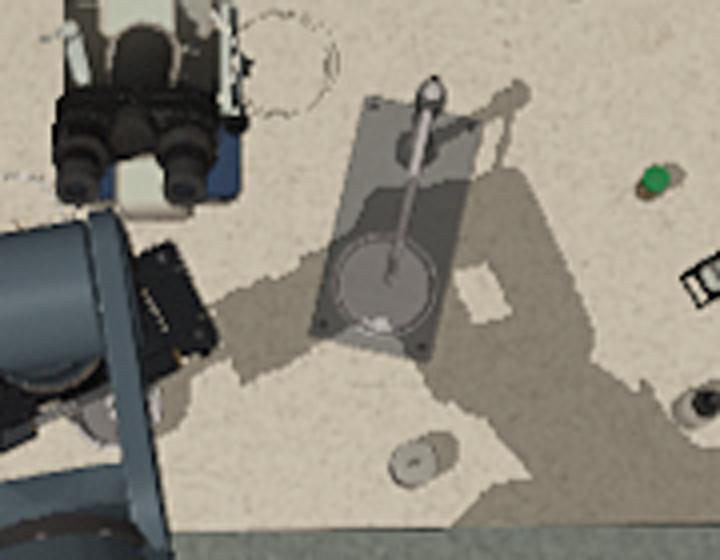

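```bash
python3 - <<'E'
from h import *
S3=lambda u,v:(180+(u+.5)/3-.5,120+(v+.5)/3-.5)
def inv(n,p):
    x=proj(n,p); return (x-[180,120]+.5)*3-.5 if n=='scene' else (x-[210,140]+.5)*4-.5
o=get_obs();A=R.from_quat(o['tool_rot']);p=o['position']
print('tcp',inv('scene',p));
for s in(1,-1):
  print([inv('scene',p+A.apply([s*x,y,0])).round(0) for x in(.032,.047) for y in(-.0095,.0095)])
for h in (onz('top',T(388,283),.185),onz('scene',S3(376,201),.185)):print('tip',h)
print('predicted tip',inv('top',[*(post-.143*sx),.183]),inv('scene',[*(post-.143*sx),.185]))
print('rodstart',onz('top',T(430,105),.183),onz('top',T(400,250),.183))
print('grip top/bot pix',[inv('scene',[.4417,.1843,z]) for z in(.181,.164,.147)])
go([.4417,.1843,.148],-65.7)
E
python3 -c "
import cv2
a=cv2.imread('pics/scene3.png')[215:305,245:295];cv2.imwrite('pics/g.png',cv2.resize(a,None,fx=6.5,fy=6.5,interpolation=cv2.INTER_CUBIC))"
```

```text
tcp [270.67993773 190.27729974]
[array([272., 172.]), array([298., 175.]), array([278., 165.]), array([304., 168.])]
[array([242., 206.]), array([270., 209.]), array([235., 215.]), array([262., 218.])]
tip [ 0.5133373  -0.03006243  0.185     ]
tip [ 0.51095132 -0.02384339  0.185     ]
predicted tip [388.76902164 276.50829725] [374.20636024 196.31800043]
rodstart [ 0.65002788 -0.06555812  0.183     ] [ 0.53856527 -0.03981176  0.183     ]
grip top/bot pix [array([270.15036616, 316.53432753]), array([270.4533689 , 337.16718418]), array([270.75146969, 357.46624409])]
off [ 0.72 -0.48 13.4 ] rot [0.5 0.5 0.8]
```

View pics/g.png

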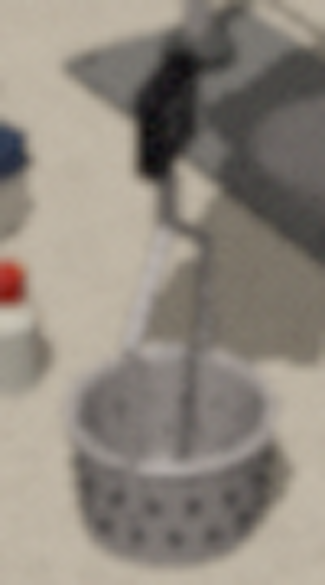

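```bash
python3 - <<'E'
from h import *
G=lambda u,v:(245+(u+.5)/6.5-.5,215+(v+.5)/6.5-.5)
a,b=onz('scene',G(132,352),.047),onz('scene',G(183,456),.047)
print(a,b,np.linalg.norm(a-b),np.degrees(np.arctan2(*(b-a)[1::-1])),(a+b)/2)
# block horizontal edges: right-side corners
for u,v,z in((150,75,.181),(198,60,.181),(148,175,.147),(180,160,.147)): print(onz('scene',G(u,v),z))
print(onz('scene',G(172,457),.047),onz('scene',G(172,355),.047),onz('scene',G(172,407),.047))
E
```

```text
[0.47300125 0.1699951  0.047     ] [0.41656543 0.20397833 0.047     ] 0.0658776355618427 148.9454486238443 [0.44478334 0.18698671 0.047     ]
[0.44213168 0.19034851 0.181     ]
[0.43731185 0.17204665 0.181     ]
[0.43802173 0.19645191 0.147     ]
[0.43674785 0.18205711 0.147     ]
[0.41899638 0.20691363 0.047     ] [0.46082108 0.16171309 0.047     ] [0.43890318 0.18540007 0.047     ]
```

```bash
python3 -c "
import cv2,numpy as np
a=cv2.imread('pics/top0.png')[222:258,218:262];a=cv2.resize(a,None,fx=12,fy=12,interpolation=cv2.INTER_CUBIC)
b=cv2.imread('pics/scene0.png')[215:305,245:299];b=cv2.resize(b,None,fx=5,fy=5,interpolation=cv2.INTER_CUBIC)[:432]
cv2.imwrite('pics/g2.png',np.hstack([a,b]));print(a.shape)"
```

```text
(432, 528, 3)
```

View pics/g2.png

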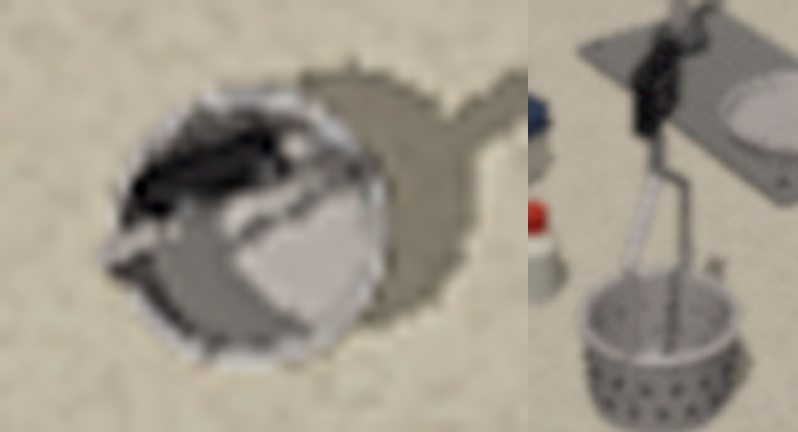

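```bash
python3 - <<'E'
from h import *
for yaw in (-31,-50,-68):
  d=np.array([np.cos(np.radians(yaw)),np.sin(np.radians(yaw)),0])
  for n in('scene','top'):
    f=(lambda x:(x-[245,215]+.5)*5-.5+[528,0]) if n=='scene' else (lambda x:(x-[218,222]+.5)*12-.5)
    print(yaw,n,[f(proj(n,np.array([.4417,.1843,z])+s*r*d)).round(0).tolist() for z,r in((.05,.036),(.181,.02),(.147,.02)) for s in(1,-1)])
E
```

```text
-31 scene [[636.0, 262.0], [680.0, 349.0], [641.0, 32.0], [667.0, 74.0], [642.0, 100.0], [667.0, 143.0]]
-31 top [[317.0, 109.0], [180.0, 340.0], [248.0, 98.0], [165.0, 238.0], [259.0, 115.0], [177.0, 252.0]]
-50 scene [[661.0, 260.0], [653.0, 351.0], [656.0, 31.0], [651.0, 75.0], [657.0, 99.0], [652.0, 145.0]]
-50 top [[351.0, 137.0], [146.0, 311.0], [269.0, 115.0], [144.0, 221.0], [279.0, 132.0], [158.0, 235.0]]
-68 scene [[684.0, 263.0], [628.0, 348.0], [670.0, 33.0], [637.0, 74.0], [671.0, 100.0], [638.0, 143.0]]
-68 top [[373.0, 172.0], [125.0, 276.0], [282.0, 137.0], [131.0, 199.0], [292.0, 153.0], [145.0, 214.0]]
```

```bash
python3 - <<'E'
from h import *
go([.4417,.184,.148],-68)
E
```

```text
off [ 0.75 -0.47 13.4 ] rot [0.5 0.5 3.1]
```

Emit:
{"op": "drive_tool", "data": {
  "plan": [
    {"offset": [0.7,-0.5,1],"delta_rot": [0.5,0.5,3],"jaw": 6.5},
    {"offset": [0.7,-0.5,3],"delta_rot": [0.5,0.5,3],"jaw": 6.5},
    {"offset": [0.7,-0.5,5],"delta_rot": [0.5,0.5,3],"jaw": 6.5},
    {"offset": [0.7,-0.5,7],"delta_rot": [0.5,0.5,3],"jaw": 6.5},
    {"offset": [0.7,-0.5,9],"delta_rot": [0.5,0.5,3],"jaw": 6.5},
    {"offset": [0.7,-0.5,9],"delta_rot": [0.5,0.5,3],"jaw": 6.5},
    {"offset": [0.7,-0.5,9],"delta_rot": [0.5,0.5,3],"jaw": 6.5},
    {"offset": [0.7,-0.5,9],"delta_rot": [0.5,0.5,3],"jaw": 6.5}
  ]
}}

```text
time: 7.02
position: [0.445, 0.1815, 0.1935]
tool_rot: [0.828, -0.56, 0.002, -0.001]
ft_force: [0.4, 0.4, -0.1]
grip_width: 0.065
```

```bash
python3 - <<'E'
from h import *
go([.4417,.184,.148],-68)
im=camera('scene');cv2.imwrite('pics/s4.png',cv2.resize(im[170:310,215:325,::-1],None,fx=4,fy=4,interpolation=cv2.INTER_CUBIC))
E
```

```text
off [-0.36  0.23  4.55] rot [-0.2 -0.1 -0.1]
```

View pics/s4.png

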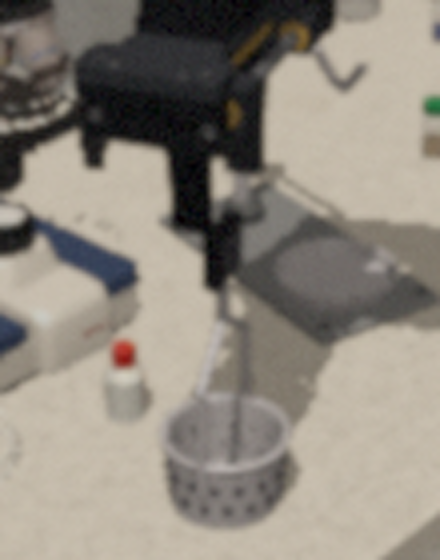

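Emit:
{"op": "drive_tool", "data": {
  "plan": [
    {"offset": [-0.3,0.2,0],"delta_rot": [0,0,0],"jaw": 6.5},
    {"offset": [-0.3,0.2,1],"delta_rot": [0,0,0],"jaw": 6.5},
    {"offset": [-0.3,0.2,2],"delta_rot": [0,0,0],"jaw": 6.5},
    {"offset": [-0.3,0.2,3],"delta_rot": [0,0,0],"jaw": 6.5},
    {"offset": [-0.3,0.2,4],"delta_rot": [0,0,0],"jaw": 6.5},
    {"offset": [-0.3,0.2,4.5],"delta_rot": [0,0,0],"jaw": 6.5},
    {"offset": [-0.3,0.2,4.5],"delta_rot": [0,0,0],"jaw": 6.5},
    {"offset": [-0.3,0.2,4.5],"delta_rot": [0,0,0],"jaw": 6.5}
  ]
}}

```text
time: 7.73
position: [0.4415, 0.1839, 0.1481]
tool_rot: [0.829, -0.56, 0.001, -0.001]
ft_force: [0.6, -0.5, -0.2]
grip_width: 0.0647
```

```bash
python3 - <<'E'
from h import *
go([.4417,.184,.148],-68)
im=camera('scene');cv2.imwrite('pics/s5.png',cv2.resize(im[170:310,215:325,::-1],None,fx=4,fy=4,interpolation=cv2.INTER_CUBIC))
E
```

```text
off [-0.   -0.02  0.01] rot [-0.1 -0.1 -0.1]
```

View pics/s5.png

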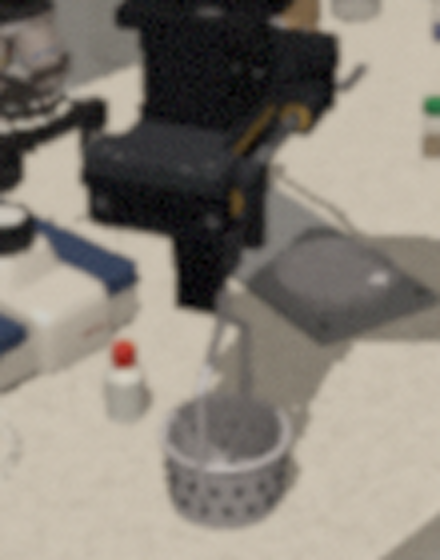

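Emit:
{"op": "drive_tool", "data": {
  "plan": [
    {"offset": [0,0,0],"delta_rot": [0,0,0],"jaw": 5},
    {"offset": [0,0,0],"delta_rot": [0,0,0],"jaw": 4.5},
    {"offset": [0,0,0],"delta_rot": [0,0,0],"jaw": 4},
    {"offset": [0,0,0],"delta_rot": [0,0,0],"jaw": 3.5},
    {"offset": [0,0,0],"delta_rot": [0,0,0],"jaw": 3},
    {"offset": [0,0,0],"delta_rot": [0,0,0],"jaw": 2.5},
    {"offset": [0,0,0],"delta_rot": [0,0,0],"jaw": 2.5},
    {"offset": [0,0,0],"delta_rot": [0,0,0],"jaw": 2.5}
  ],
  "squeeze": 30
}}

```text
time: 8.45
position: [0.4415, 0.1837, 0.1478]
tool_rot: [0.829, -0.56, 0.001, -0.0]
ft_force: [-0.3, -0.3, 1.2]
grip_width: 0.0396
```

Emit:
{"op": "drive_tool", "data": {
  "plan": [
    {"offset": [0,0,-0.5],"delta_rot": [0,0,0],"jaw": 2.5},
    {"offset": [0,0,-1.3],"delta_rot": [0,0,0],"jaw": 2.5},
    {"offset": [0,0,-2.5],"delta_rot": [0,0,0],"jaw": 2.5},
    {"offset": [0,0,-4],"delta_rot": [0,0,0],"jaw": 2.5},
    {"offset": [0,0,-5.5],"delta_rot": [0,0,0],"jaw": 2.5},
    {"offset": [0,0,-7],"delta_rot": [0,0,0],"jaw": 2.5},
    {"offset": [0,0,-8.5],"delta_rot": [0,0,0],"jaw": 2.5},
    {"offset": [0,0,-9],"delta_rot": [0,0,0],"jaw": 2.5}
  ]
}}

```text
time: 9.12
position: [0.4421, 0.1842, 0.2399]
tool_rot: [0.829, -0.56, 0.003, -0.002]
ft_force: [0.0, 0.3, -2.7]
grip_width: 0.0396
```

```bash
python3 - <<'E'
from h import *
print(get_obs()['q'])
t=post-.215*sx;print(t)
go([*t,.238],-104.4)
im=camera('scene');cv2.imwrite('pics/s6.png',cv2.resize(im[130:310,190:370,::-1],None,fx=3.3,fy=3.3,interpolation=cv2.INTER_CUBIC))
E
```

```text
[ 1.61469793e-01  3.05377174e-01  1.77134254e+00 -1.17405632e-03
  1.05880224e+00  1.35048233e+00]
[ 0.44888  -0.012965]
off [18.54  6.73  0.2 ] rot [-0.4 -0.  36.3]
```

View pics/s6.png

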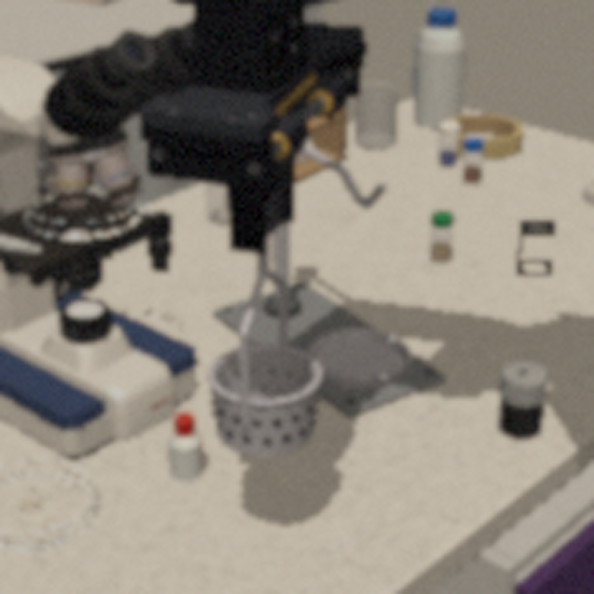

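Emit:
{"op": "drive_tool", "data": {
  "plan": [
    {"offset": [1,0.3,0],"delta_rot": [0,0,2],"jaw": 2.5},
    {"offset": [3,1,0],"delta_rot": [0,0,6],"jaw": 2.5},
    {"offset": [6,2.1,0],"delta_rot": [0,0,12],"jaw": 2.5},
    {"offset": [9,3.2,0],"delta_rot": [0,0,18],"jaw": 2.5},
    {"offset": [12,4.3,0],"delta_rot": [0,0,24],"jaw": 2.5},
    {"offset": [15,5.4,0],"delta_rot": [0,0,30],"jaw": 2.5},
    {"offset": [17.5,6.3,0.1],"delta_rot": [0,0,35],"jaw": 2.5},
    {"offset": [18.5,6.7,0.2],"delta_rot": [0,0,36.3],"jaw": 2.5}
  ]
}}

```text
time: 9.83
position: [0.4476, -0.0164, 0.2348]
tool_rot: [-0.61, 0.792, -0.001, -0.0]
ft_force: [0.8, -0.0, -1.8]
grip_width: 0.0397
```

```bash
python3 - <<'E'
from h import *
print(get_obs()['q'],get_obs()['position'])
t=post-.215*sx
go([*t,.238],-104.4)
for n in("scene","top"):
    im=camera(n);cv2.imwrite(f'pics/{n}7.png',im[:,:,::-1])
a=cv2.imread('pics/scene7.png')[130:310,210:370];cv2.imwrite('pics/sc7.png',cv2.resize(a,None,fx=3.3,fy=3.3,interpolation=cv2.INTER_CUBIC))
a=cv2.imread('pics/top7.png')[140:280,250:390];cv2.imwrite('pics/tc7.png',cv2.resize(a,None,fx=4,fy=4,interpolation=cv2.INTER_CUBIC))
E
```

```text
[-0.28577571  0.27138568  1.84354063 -0.00231409  1.0253892   1.54486538] [ 0.44759298 -0.01644868  0.23482394]
off [-0.37 -0.04 -0.32] rot [-0.1 -0.1 -0.4]
```

View pics/sc7.png

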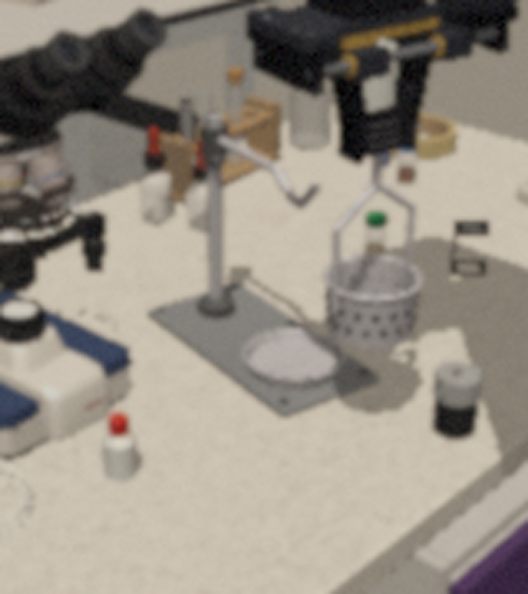

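View pics/tc7.png

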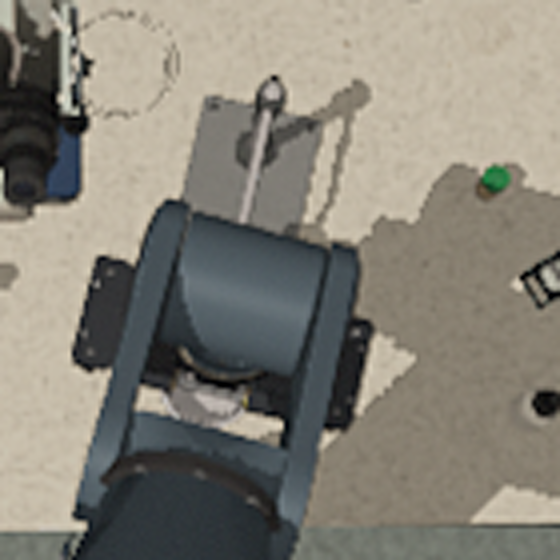

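```bash
python3 - <<'E'
from h import *
a=cv2.imread('pics/scene7.png')[165:245,268:348];a=cv2.resize(a,None,fx=7,fy=7,interpolation=cv2.INTER_CUBIC)
f=lambda p:(proj('scene',p)-[268,165]+.5)*7-.5
o=get_obs();p=o['position'];A=R.from_quat(o['tool_rot'])
yb=A.apply([1,0,0]);
und=p-[0,0,.148]
def dot(x,c): x=f(x);print(x.round(0));cv2.circle(a,tuple(int(v) for v in x),2,c,-1)
for s in(-1,1):
    dot(und+[0,0,.047]+s*.036*yb,(0,0,255))
dot(und+[0,0,.113],(0,255,0));dot(und,(0,255,0));dot(und+[0,0,.147],(0,255,0))
for r,z in((.143,.185),(.12,.165),(.09,.179)): dot(np.array([*(post-r*sx),z]),(255,0,0))
cv2.imwrite('pics/z7.png',a)
E
```

```text
[301. 364.]
[458. 314.]
[389. 171.]
[375. 453.]
[393.  80.]
[258. 144.]
[220. 173.]
[175. 114.]
```

View pics/z7.png

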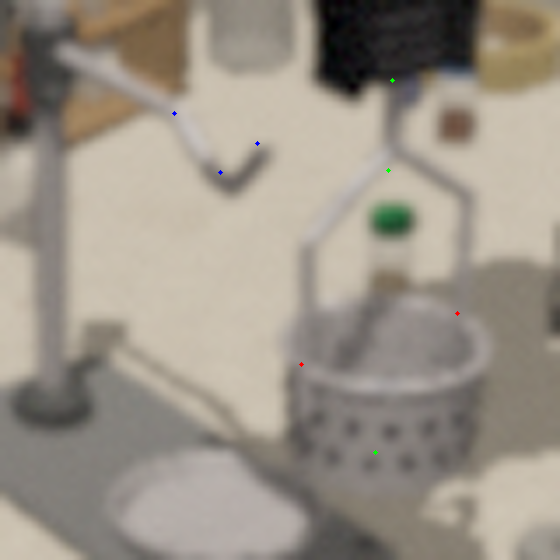

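```bash
python3 - <<'E'
from h import *
for r in(.17,.1225): go([*(post-r*sx),.238],-104.4)
E
```

```text
off [-0.22 -4.61 -0.32] rot [ 0.  -0.  -0.2]
off [-0.24 -9.36 -0.32] rot [ 0.  -0.  -0.2]
```

Emit:
{"op": "drive_tool", "data": {
  "plan": [
    {"offset": [-0.2,-0.3,-0.3],"delta_rot": [0,0,0],"jaw": 2.5},
    {"offset": [-0.2,-1,-0.3],"delta_rot": [0,0,0],"jaw": 2.5},
    {"offset": [-0.2,-2,-0.3],"delta_rot": [0,0,0],"jaw": 2.5},
    {"offset": [-0.2,-3,-0.3],"delta_rot": [0,0,0],"jaw": 2.5},
    {"offset": [-0.2,-4,-0.3],"delta_rot": [0,0,0],"jaw": 2.5},
    {"offset": [-0.2,-4.5,-0.3],"delta_rot": [0,0,0],"jaw": 2.5},
    {"offset": [-0.2,-4.6,-0.3],"delta_rot": [0,0,0],"jaw": 2.5},
    {"offset": [-0.2,-4.6,-0.3],"delta_rot": [0,0,0],"jaw": 2.5}
  ]
}}

```text
time: 10.6
position: [0.4933, -0.0222, 0.2386]
tool_rot: [-0.613, 0.79, -0.001, 0.0]
ft_force: [-0.4, -0.4, -2.4]
grip_width: 0.0401
```

```bash
cat > look.py <<'E'
from h import *
import sys
im=camera('scene');a=np.ascontiguousarray(im[150:250,250:350,::-1]);a=cv2.resize(a,None,fx=6,fy=6,interpolation=cv2.INTER_CUBIC)
f=lambda p:(proj('scene',p)-[250,150]+.5)*6-.5
o=get_obs();p=o['position'];und=p-[0,0,.148];print(p,o['ft_force'],o['q'][5])
def dot(x,c): x=f(x);print(x.round(0));cv2.circle(a,tuple(int(v) for v in x),1,c,-1)
dot(und+[0,0,.113],(0,255,0))
dot(np.array([*(post-.1225*sx),.165]),(255,0,0))
cv2.imwrite('pics/'+sys.argv[1],a)
for r,z in((.1225,.238),(.1225,.2)): go([*(post-r*sx),z],-104.4)
E
python3 look.py z8.png
```

```text
[ 0.49270958 -0.0220658   0.23858304] [ 0.95440307 -0.04722262 -2.33338666] 1.5503450816900297
[365. 194.]
[300. 240.]
off [ 0.21 -4.77  0.06] rot [-0.1 -0.   0. ]
off [ 0.21 -4.77  3.86] rot [-0.1 -0.   0. ]
```

View pics/z8.png

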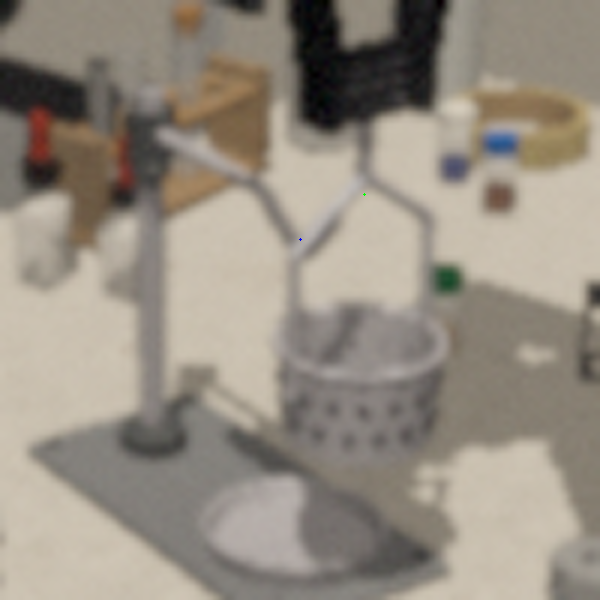

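Emit:
{"op": "drive_tool", "data": {
  "plan": [
    {"offset": [0.1,-0.4,0],"delta_rot": [0,0,0],"jaw": 2.5},
    {"offset": [0.2,-1.2,0],"delta_rot": [0,0,0],"jaw": 2.5},
    {"offset": [0.2,-2,0],"delta_rot": [0,0,0],"jaw": 2.5},
    {"offset": [0.2,-2.8,0],"delta_rot": [0,0,0],"jaw": 2.5},
    {"offset": [0.2,-3.6,0],"delta_rot": [0,0,0],"jaw": 2.5},
    {"offset": [0.2,-4.3,0],"delta_rot": [0,0,0],"jaw": 2.5},
    {"offset": [0.2,-4.7,0],"delta_rot": [0,0,0],"jaw": 2.5},
    {"offset": [0.2,-4.7,0],"delta_rot": [0,0,0],"jaw": 2.5}
  ]
}}

```text
time: 11.32
position: [0.5393, -0.0364, 0.2389]
tool_rot: [-0.613, 0.79, -0.001, 0.001]
ft_force: [-0.2, -0.9, -1.8]
grip_width: 0.0398
```

```bash
python3 look.py z9.png
```

```text
[ 0.53836054 -0.03606205  0.23875425] [-0.58189291  0.3140448  -2.07727688] 1.5483966876622317
[302. 158.]
[300. 240.]
off [-0.01 -0.    0.08] rot [-0.1 -0.  -0. ]
off [-0.01  0.    3.88] rot [-0.1 -0.  -0. ]
```

View pics/z9.png

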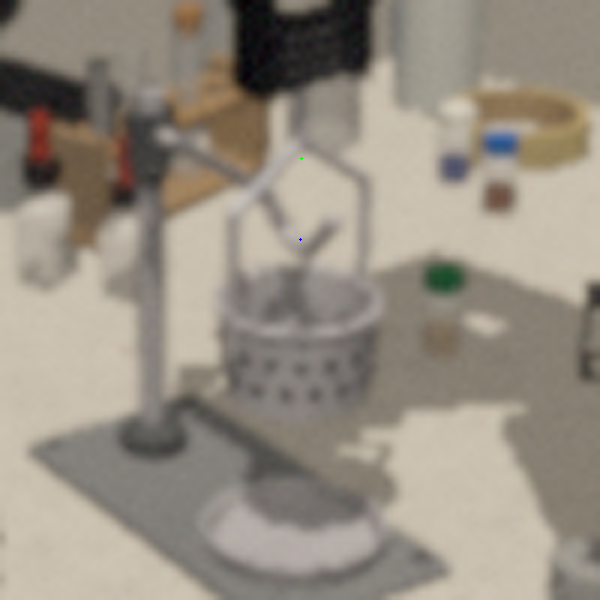

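Emit:
{"op": "drive_tool", "data": {
  "plan": [
    {"offset": [0.15,0,0.2],"delta_rot": [0,0,0],"jaw": 2.5},
    {"offset": [0.15,0,0.6],"delta_rot": [0,0,0],"jaw": 2.5},
    {"offset": [0.15,0,1.0],"delta_rot": [0,0,0],"jaw": 2.5},
    {"offset": [0.15,0,1.4],"delta_rot": [0,0,0],"jaw": 2.5},
    {"offset": [0.15,0,1.8],"delta_rot": [0,0,0],"jaw": 2.5},
    {"offset": [0.15,0,2.2],"delta_rot": [0,0,0],"jaw": 2.5},
    {"offset": [0.15,0,2.5],"delta_rot": [0,0,0],"jaw": 2.5},
    {"offset": [0.15,0,2.6],"delta_rot": [0,0,0],"jaw": 2.5}
  ]
}}

```text
time: 12.03
position: [0.5373, -0.0372, 0.2123]
tool_rot: [-0.613, 0.79, -0.0, 0.0]
ft_force: [-0.2, -0.1, -1.3]
grip_width: 0.0398
```

```bash
python3 look.py z10.png
```

```text
[ 0.53738732 -0.0372799   0.21234731] [-0.27350773  0.70577694 -2.72133011] 1.5455567483550419
[304. 214.]
[300. 240.]
off [-0.15 -0.07 -2.57] rot [-0.1 -0.   0. ]
off [-0.15 -0.07  1.23] rot [-0.1 -0.   0. ]
```

View pics/z10.png

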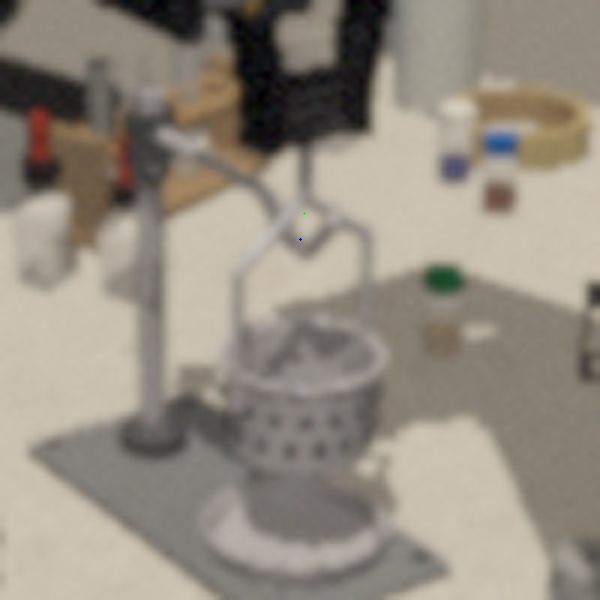

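Emit:
{"op": "drive_tool", "data": {
  "plan": [
    {"offset": [0,0,0.2],"delta_rot": [0,0,0],"jaw": 2.5},
    {"offset": [0,0,0.4],"delta_rot": [0,0,0],"jaw": 2.5},
    {"offset": [0,0,0.6],"delta_rot": [0,0,0],"jaw": 2.5},
    {"offset": [0,0,0.75],"delta_rot": [0,0,0],"jaw": 2.5},
    {"offset": [0,0,0.85],"delta_rot": [0,0,0],"jaw": 2.5},
    {"offset": [0,0,0.95],"delta_rot": [0,0,0],"jaw": 2.5},
    {"offset": [0,0,1.0],"delta_rot": [0,0,0],"jaw": 2.5},
    {"offset": [0,0,1.0],"delta_rot": [0,0,0],"jaw": 2.5}
  ]
}}

```text
time: 12.75
position: [0.5377, -0.0374, 0.2029]
tool_rot: [-0.613, 0.79, -0.001, 0.0]
ft_force: [-0.0, -0.4, -2.7]
grip_width: 0.0397
```

Emit:
{"op": "drive_tool", "data": {
  "plan": [
    {"offset": [0,0,0.05],"delta_rot": [0,0,0],"jaw": 2.5},
    {"offset": [0,0,0.1],"delta_rot": [0,0,0],"jaw": 2.5},
    {"offset": [0,0,0.15],"delta_rot": [0,0,0],"jaw": 2.5},
    {"offset": [0,0,0.2],"delta_rot": [0,0,0],"jaw": 2.5},
    {"offset": [0,0,0.25],"delta_rot": [0,0,0],"jaw": 2.5},
    {"offset": [0,0,0.25],"delta_rot": [0,0,0],"jaw": 2.5},
    {"offset": [0,0,0.25],"delta_rot": [0,0,0],"jaw": 2.5},
    {"offset": [0,0,0.25],"delta_rot": [0,0,0],"jaw": 2.5}
  ]
}}

```text
time: 13.42
position: [0.5377, -0.0374, 0.2005]
tool_rot: [-0.613, 0.79, -0.001, 0.001]
ft_force: [-0.4, 0.9, -2.1]
grip_width: 0.0397
```

```bash
python3 look.py z11.png; python3 -c "
from rig import *
for i in range(3): print(get_obs()['ft_force'],get_obs()['time'])"
```

```text
[ 0.53775014 -0.03741465  0.2005016 ] [ 0.58478677 -0.0621928  -1.95457004] 1.5455848306390156
[303. 238.]
[300. 240.]
off [-0.15 -0.04 -3.75] rot [-0.1 -0.  -0. ]
off [-0.15 -0.03  0.05] rot [-0.1 -0.  -0. ]
[ 0.58478677 -0.0621928  -1.95457004] 13.4667
[ 0.58478677 -0.0621928  -1.95457004] 13.4667
[ 0.58478677 -0.0621928  -1.95457004] 13.4667
```

View pics/z11.png

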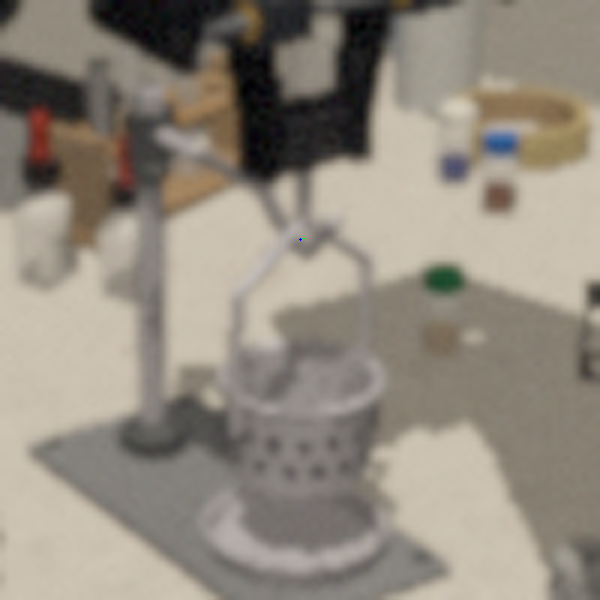

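Emit:
{"op": "drive_tool", "data": {
  "plan": [
    {"offset": [0,0,0.05],"delta_rot": [0,0,0],"jaw": 2.5},
    {"offset": [0,0,0.1],"delta_rot": [0,0,0],"jaw": 2.5},
    {"offset": [0,0,0.15],"delta_rot": [0,0,0],"jaw": 2.5},
    {"offset": [0,0,0.15],"delta_rot": [0,0,0],"jaw": 2.5},
    {"offset": [0,0,0.15],"delta_rot": [0,0,0],"jaw": 2.5},
    {"offset": [0,0,0.15],"delta_rot": [0,0,0],"jaw": 2.5},
    {"offset": [0,0,0.15],"delta_rot": [0,0,0],"jaw": 2.5},
    {"offset": [0,0,0.15],"delta_rot": [0,0,0],"jaw": 2.5}
  ]
}}

```text
time: 14.13
position: [0.5377, -0.0374, 0.199]
tool_rot: [-0.613, 0.79, -0.001, 0.001]
ft_force: [0.2, -0.1, -2.4]
grip_width: 0.0397
```

Emit:
{"op": "drive_tool", "data": {
  "plan": [
    {"offset": [0,0,0.05],"delta_rot": [0,0,0],"jaw": 2.5},
    {"offset": [0,0,0.1],"delta_rot": [0,0,0],"jaw": 2.5},
    {"offset": [0,0,0.15],"delta_rot": [0,0,0],"jaw": 2.5},
    {"offset": [0,0,0.2],"delta_rot": [0,0,0],"jaw": 2.5},
    {"offset": [0,0,0.2],"delta_rot": [0,0,0],"jaw": 2.5},
    {"offset": [0,0,0.2],"delta_rot": [0,0,0],"jaw": 2.5},
    {"offset": [0,0,0.2],"delta_rot": [0,0,0],"jaw": 2.5},
    {"offset": [0,0,0.2],"delta_rot": [0,0,0],"jaw": 2.5}
  ]
}}

```text
time: 14.8
position: [0.5378, -0.0374, 0.197]
tool_rot: [-0.613, 0.79, -0.001, 0.001]
ft_force: [-0.4, 0.1, -2.1]
grip_width: 0.0399
```

Emit:
{"op": "drive_tool", "data": {
  "plan": [
    {"offset": [0,0,0.05],"delta_rot": [0,0,0],"jaw": 2.5},
    {"offset": [0,0,0.1],"delta_rot": [0,0,0],"jaw": 2.5},
    {"offset": [0,0,0.15],"delta_rot": [0,0,0],"jaw": 2.5},
    {"offset": [0,0,0.2],"delta_rot": [0,0,0],"jaw": 2.5},
    {"offset": [0,0,0.2],"delta_rot": [0,0,0],"jaw": 2.5},
    {"offset": [0,0,0.2],"delta_rot": [0,0,0],"jaw": 2.5},
    {"offset": [0,0,0.2],"delta_rot": [0,0,0],"jaw": 2.5},
    {"offset": [0,0,0.2],"delta_rot": [0,0,0],"jaw": 2.5}
  ]
}}

```text
time: 15.47
position: [0.5379, -0.0376, 0.1953]
tool_rot: [-0.613, 0.79, -0.001, 0.001]
ft_force: [-1.4, -0.6, 1.8]
grip_width: 0.0393
```

```bash
python3 look.py z12.png
```

```text
[ 0.5379357  -0.03759876  0.19528662] [-1.23865652 -0.8708392   1.73279812] 1.5455763837040106
[303. 249.]
[300. 240.]
off [-0.16 -0.02 -4.27] rot [-0.2 -0.   0. ]
off [-0.17 -0.01 -0.47] rot [-0.2 -0.   0. ]
```

View pics/z12.png

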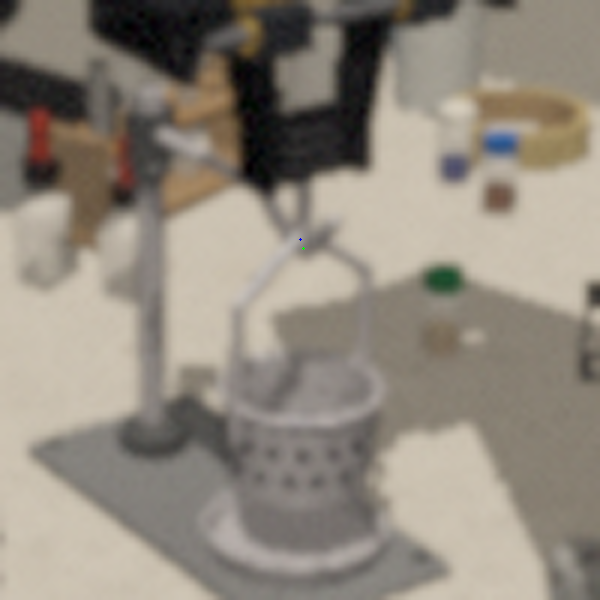

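Emit:
{"op": "drive_tool", "data": {
  "plan": [
    {"offset": [0.05,0.08,-0.03],"delta_rot": [0,0,0],"jaw": 2.5},
    {"offset": [0.1,0.15,-0.06],"delta_rot": [0,0,0],"jaw": 2.5},
    {"offset": [0.1,0.15,-0.06],"delta_rot": [0,0,0],"jaw": 2.5},
    {"offset": [0.1,0.15,-0.06],"delta_rot": [0,0,0],"jaw": 2.5},
    {"offset": [0.1,0.15,-0.06],"delta_rot": [0,0,0],"jaw": 2.5},
    {"offset": [0.1,0.15,-0.06],"delta_rot": [0,0,0],"jaw": 2.5},
    {"offset": [0.1,0.15,-0.06],"delta_rot": [0,0,0],"jaw": 2.5},
    {"offset": [0.1,0.15,-0.06],"delta_rot": [0,0,0],"jaw": 2.5}
  ]
}}

```text
time: 16.18
position: [0.5367, -0.0381, 0.1957]
tool_rot: [-0.613, 0.79, -0.001, 0.001]
ft_force: [3.9, 0.4, -1.6]
grip_width: 0.0396
```

Emit:
{"op": "drive_tool", "data": {
  "plan": [
    {"offset": [0,-0.05,0],"delta_rot": [0,0,0],"jaw": 2.5},
    {"offset": [0,-0.1,0],"delta_rot": [0,0,0],"jaw": 2.5},
    {"offset": [0,-0.1,0],"delta_rot": [0,0,0],"jaw": 2.5},
    {"offset": [0,-0.1,0],"delta_rot": [0,0,0],"jaw": 2.5},
    {"offset": [0,-0.1,0],"delta_rot": [0,0,0],"jaw": 2.5},
    {"offset": [0,-0.1,0],"delta_rot": [0,0,0],"jaw": 2.5},
    {"offset": [0,-0.1,0],"delta_rot": [0,0,0],"jaw": 2.5},
    {"offset": [0,-0.1,0],"delta_rot": [0,0,0],"jaw": 2.5}
  ]
}}

```text
time: 16.85
position: [0.5369, -0.0382, 0.1956]
tool_rot: [-0.613, 0.79, -0.001, 0.0]
ft_force: [2.2, 0.4, -1.7]
grip_width: 0.0398
```

Emit:
{"op": "drive_tool", "data": {
  "plan": [
    {"offset": [0,-0.05,0.02],"delta_rot": [0,0,0],"jaw": 2.5},
    {"offset": [0,-0.08,0.04],"delta_rot": [0,0,0],"jaw": 2.5},
    {"offset": [0,-0.08,0.05],"delta_rot": [0,0,0],"jaw": 2.5},
    {"offset": [0,-0.08,0.05],"delta_rot": [0,0,0],"jaw": 2.5},
    {"offset": [0,-0.08,0.05],"delta_rot": [0,0,0],"jaw": 2.5},
    {"offset": [0,-0.08,0.05],"delta_rot": [0,0,0],"jaw": 2.5},
    {"offset": [0,-0.08,0.05],"delta_rot": [0,0,0],"jaw": 2.5},
    {"offset": [0,-0.08,0.05],"delta_rot": [0,0,0],"jaw": 2.5}
  ]
}}

```text
time: 17.52
position: [0.5375, -0.0384, 0.1951]
tool_rot: [-0.613, 0.79, -0.001, 0.0]
ft_force: [0.1, 1.2, 2.4]
grip_width: 0.0399
```

```bash
python3 look.py z13.png
```

```text
[ 0.53746593 -0.0383656   0.19507536] [0.87883323 0.859457   3.34061175] 1.5436681086384614
[305. 249.]
[300. 240.]
off [-0.25 -0.04 -4.29] rot [-0.1 -0.   0. ]
off [-0.25 -0.03 -0.49] rot [-0.1 -0.   0. ]
```

View pics/z13.png

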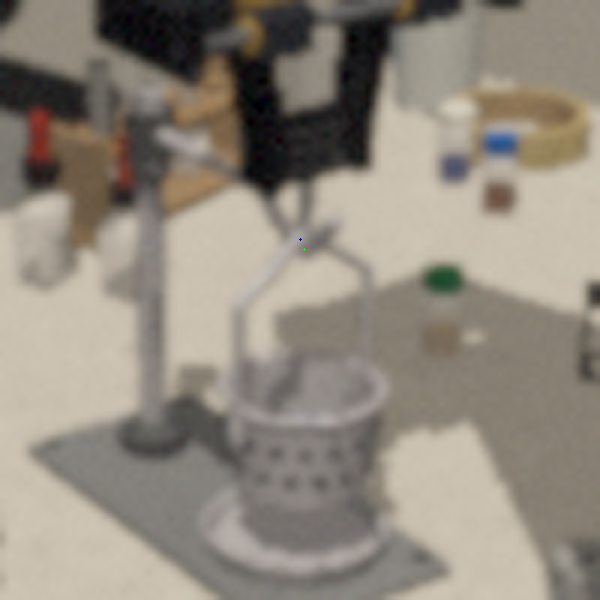

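Emit:
{"op": "drive_tool", "data": {
  "plan": [
    {"offset": [0,0,-0.02],"delta_rot": [0,0,0],"jaw": 3.5},
    {"offset": [0,0,-0.02],"delta_rot": [0,0,0],"jaw": 3.7},
    {"offset": [0,0,-0.02],"delta_rot": [0,0,0],"jaw": 3.9},
    {"offset": [0,0,-0.02],"delta_rot": [0,0,0],"jaw": 4.0},
    {"offset": [0,0,-0.02],"delta_rot": [0,0,0],"jaw": 4.1},
    {"offset": [0,0,-0.02],"delta_rot": [0,0,0],"jaw": 4.2},
    {"offset": [0,0,-0.02],"delta_rot": [0,0,0],"jaw": 4.3},
    {"offset": [0,0,-0.02],"delta_rot": [0,0,0],"jaw": 4.4}
  ],
  "squeeze": 5
}}

```text
time: 18.23
position: [0.5377, -0.0386, 0.1951]
tool_rot: [-0.613, 0.79, -0.001, 0.0]
ft_force: [0.4, -0.3, -0.2]
grip_width: 0.0429
```

Emit:
{"op": "drive_tool", "data": {
  "plan": [
    {"offset": [0,0,0],"delta_rot": [0,0,0],"jaw": 4.6},
    {"offset": [0,0,0],"delta_rot": [0,0,0],"jaw": 4.9},
    {"offset": [0,0,0],"delta_rot": [0,0,0],"jaw": 5.2},
    {"offset": [0,0,0],"delta_rot": [0,0,0],"jaw": 5.5},
    {"offset": [0,0,0],"delta_rot": [0,0,0],"jaw": 5.8},
    {"offset": [0,0,0],"delta_rot": [0,0,0],"jaw": 6.1},
    {"offset": [0,0,0],"delta_rot": [0,0,0],"jaw": 6.4},
    {"offset": [0,0,0],"delta_rot": [0,0,0],"jaw": 6.5}
  ]
}}

```text
time: 18.9
position: [0.5378, -0.0384, 0.1953]
tool_rot: [-0.613, 0.79, -0.001, 0.001]
ft_force: [-0.8, -0.5, 0.7]
grip_width: 0.0632
```

```bash
python3 look.py z14.png
```

```text
[ 0.53776544 -0.0384459   0.19528561] [ 0.26210221  0.035611   -0.40960595] 1.543724265908971
[305. 248.]
[300. 240.]
off [-0.25 -0.01 -4.27] rot [-0.1 -0.  -0. ]
off [-0.25 -0.   -0.47] rot [-0.1 -0.  -0. ]
```

View pics/z14.png

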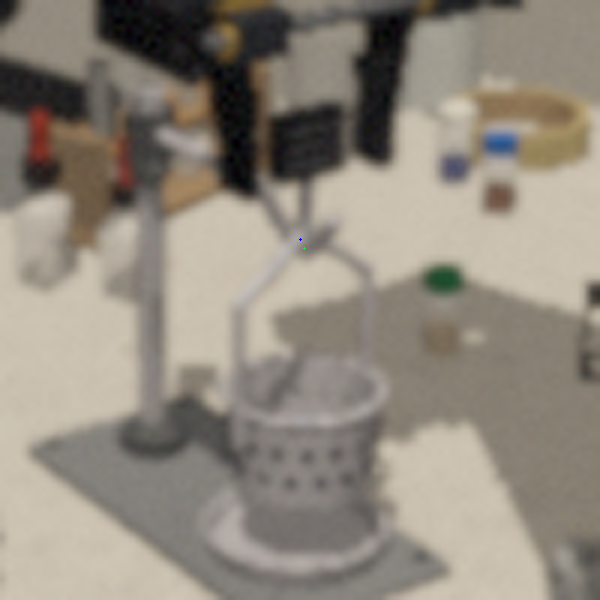

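The basket hangs from the hook with the grip clear between the open fingers: block at (308,140), bail peak at (303,235). I'll retreat straight up.

Emit:
{"op": "drive_tool", "data": {
  "plan": [
    {"offset": [0,0,-0.5],"delta_rot": [0,0,0],"jaw": 6.5},
    {"offset": [0,0,-1.5],"delta_rot": [0,0,0],"jaw": 6.5},
    {"offset": [0,0,-3],"delta_rot": [0,0,0],"jaw": 6.5},
    {"offset": [0,0,-4.5],"delta_rot": [0,0,0],"jaw": 6.5},
    {"offset": [0,0,-6],"delta_rot": [0,0,0],"jaw": 6.5},
    {"offset": [0,0,-8],"delta_rot": [0,0,0],"jaw": 6.5},
    {"offset": [0,0,-10],"delta_rot": [0,0,0],"jaw": 6.5},
    {"offset": [0,0,-12],"delta_rot": [0,0,0],"jaw": 6.5}
  ]
}}

```text
time: 19.62
position: [0.5375, -0.0383, 0.3173]
tool_rot: [-0.613, 0.79, -0.001, 0.001]
ft_force: [0.0, -0.6, 0.4]
grip_width: 0.065
```

Emit:
{"op": "drive_tool", "data": {
  "plan": [
    {"offset": [2,1,0],"delta_rot": [0,0,0],"jaw": 6.5},
    {"offset": [5,2,0],"delta_rot": [0,0,0],"jaw": 6.5},
    {"offset": [8,3,0],"delta_rot": [0,0,0],"jaw": 6.5},
    {"offset": [11,4,0],"delta_rot": [0,0,0],"jaw": 6.5},
    {"offset": [14,5,0],"delta_rot": [0,0,0],"jaw": 6.5},
    {"offset": [17,6,0],"delta_rot": [0,0,0],"jaw": 6.5},
    {"offset": [20,7,0],"delta_rot": [0,0,0],"jaw": 6.5},
    {"offset": [22,8,0],"delta_rot": [0,0,0],"jaw": 6.5}
  ]
}}

```text
time: 20.28
position: [0.4044, -0.2339, 0.3164]
tool_rot: [-0.612, 0.791, -0.002, 0.0]
ft_force: [0.2, -0.2, 0.1]
grip_width: 0.0653
```

```bash
python3 - <<'E'
from h import *
ims=[camera('scene') for _ in range(2)]+[camera('top')]
print(np.abs(ims[0].astype(int)-ims[1])[150:260,250:350].mean())
a=cv2.resize(ims[1][140:260,200:340,::-1],None,fx=4,fy=4,interpolation=cv2.INTER_CUBIC)
cv2.imwrite('pics/f1.png',a)
cv2.imwrite('pics/f2.png',cv2.resize(ims[2][140:280,210:390,::-1],None,fx=4,fy=4,interpolation=cv2.INTER_CUBIC))
print(get_obs()['time'])
E
```

```text
1.275060606060606
20.4333
```

View pics/f1.png

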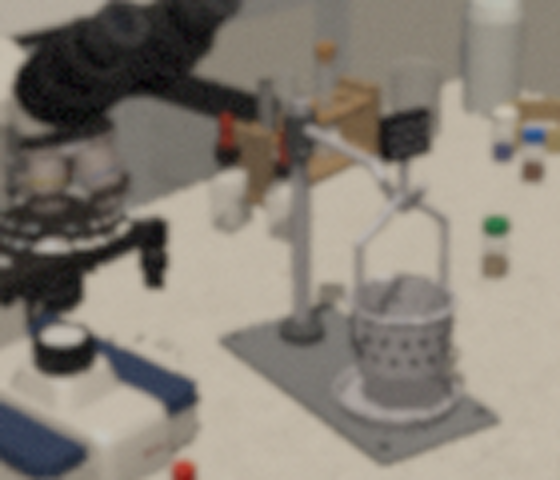

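View pics/f2.png

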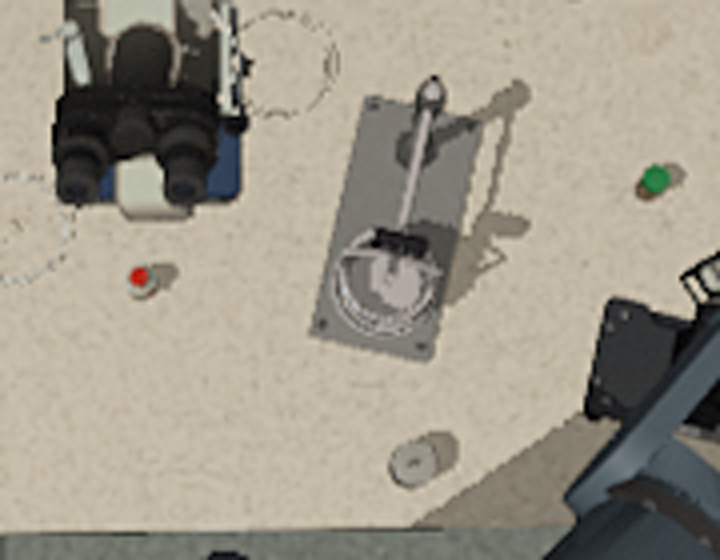

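```bash
python3 - <<'E'
from h import *
b=[camera('top') for _ in range(4)];a=cv2.imread('pics/top3.png')[:,:,::-1]
B=np.mean(b,0)
for nm,im in(('before',a.astype(float)),('after',B)):
    out=[]
    for r in range(174,195,2):
        row=im[r-1:r+2,305:322].mean((0,2));w=np.clip(row-np.median(row)-8,0,None);out.append(round(float((w*np.arange(305,322)).sum()/w.sum()),2))
    print(nm,out)
    cv2.imwrite(f'pics/r_{nm}.png',cv2.resize(im[155:215,290:330,::-1],None,fx=10,fy=10,interpolation=cv2.INTER_CUBIC))
s=np.array([np.median([camera('scene') for _ in range(3)],0)])[0]
f=lambda p:proj('scene',p).round(1)
cv2.imwrite('pics/r_s.png',cv2.resize(s[160:245,280:325,::-1].astype(np.uint8),None,fx=7,fy=7,interpolation=cv2.INTER_CUBIC))
cv2.imwrite('pics/r.png',np.hstack([cv2.imread('pics/r_before.png')[:595],cv2.imread('pics/r_after.png')[:595],np.zeros((595,1,3),np.uint8)])[:, :800])
E
```

```text
before [312.44, 313.44, 314.43, 313.52, 313.29, nan, 313.0, 312.1, 311.52, 311.26, 310.55]
after [312.46, 313.49, 314.46, 313.53, 313.27, 312.56, 312.33, 311.59, 311.32, 310.73, 310.32]<stdin>:7: RuntimeWarning: invalid value encountered in scalar divide
[ WARN:0@7.484] global loadsave.cpp:1063 imwrite_ Unsupported depth image for selected encoder is fallbacked to CV_8U.
```

View pics/r.png

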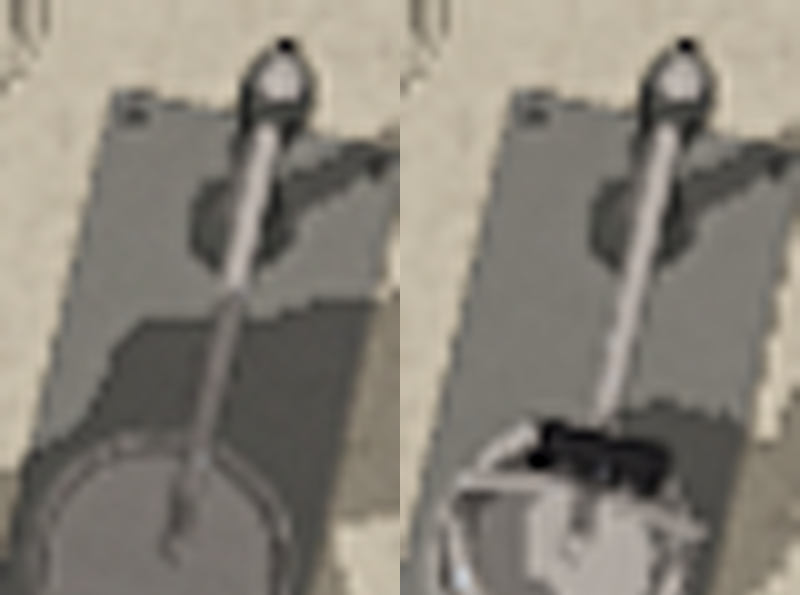

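View pics/r_s.png

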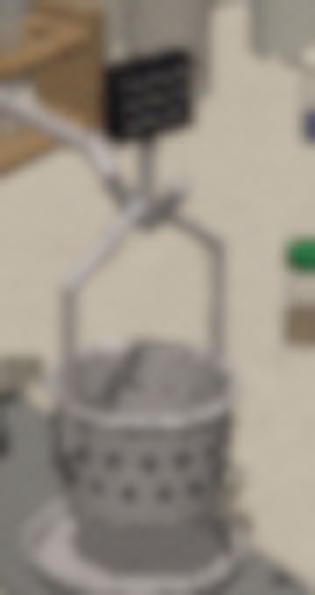

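```bash
python3 - <<'E'
from h import *
for i in range(10):
    im=camera('scene');c=im[165:185,290:312].max(2)<70
    v,u=np.nonzero(c);print(get_obs()['time'],u.mean().round(2)+290,v.mean().round(2)+165,len(u))
def m(im,nm):pass
a=cv2.imread('pics/top0.png');b=camera('top')[:,:,::-1]
d=cv2.absdiff(a,np.ascontiguousarray(b)).max(2)
for n,(x,y) in dict(oil=(244,209),can=(313,255),vial=(374,185),tape=(163,235),drop=(386,240)).items(): print(n,(d[y-8:y+9,x-8:x+9]>40).sum())
# upright: grip centre & rim centre vs plumb
from itertools import product
print(proj('top',[.5377,-.0384,.23]),proj('top',[.5377,-.0384,.097]))
E
```

```text
20.8333 300.5 173.22 129
20.8833 300.47 173.18 130
20.9333 300.37 173.21 125
20.9833 300.42 173.14 128
21.0333 300.44 173.23 129
21.0833 300.43 173.21 129
21.1333 300.41 173.3 127
21.1833 300.43 173.21 129
21.2333 300.44 173.23 129
21.2833 300.52 173.26 128
oil 0
can 0
vial 7
tape 0
drop 225
[310.23214965 199.44382862] [307.36975351 207.38645632]
```

```bash
python3 -c "
from rig import *
print(get_obs()['ft_force']);print(hand_in())"
```

```text
[ 0.77754443  0.15275578 -0.3028144 ]
the job is handed in; nothing more can be done
None
```

I swung the hook arm out to its stop, and the basket now hangs in the throat of the hook over the pan. The job was handed in at about 21 s of the 64 s allowed.

**What I did:**
- **Hook arm:** I pushed it with the closed fingers until it would go no further. The position held while the push rose to about 11 N.
- **Basket:** I took it by the 40 mm width of its grip, because the wide gripper body would have come too close to the eyepieces the other way. I brought the bail in over the tip, lowered it until the hook carried the weight, let go and backed away.

**Last checks:**
- **Arm at its stop:** the rod had not moved measurably between the pictures before and after hanging (0.02 px near the hub). Further out, where shadows differed, the shifts were a few tenths of a pixel in opposite directions.
- **Basket still and upright:** the grip stayed steady to about 0.1 px over the last 0.5 s. It looked upright in both views.
- **Other things:** the oil bottle, can and tape roll showed no change in the top view, and the vial almost none.

**Not confirmed or not as expected:**
- The dropper bottle was hidden by the robot arm in the last picture, so I could not check it. The tool passed about 0.2 m above it.
- The bail met the hook about 4 mm lower than I had calculated.
- While I settled the bail in the throat, the sideways force reached about 4 N for a moment.

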